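Put the run-in motors away in test order

TASK

The four motors in the orange tray have been run in one after another, starting at the tray's handle. Put them away in the four round recesses of the rosewood organizer in that same order, starting at the copper funnel: the motor next to the tray's handle goes in the recess next to the funnel, and so on along the row. Keep every motor upright, set it down rather than drop it, and leave each standing flat on the floor of its own recess.

Things in the scene. Friction and masses are not known exactly. Their poses are not given: they have to be found in the camera images.
- slim (a point): The slim motor: the thinnest one, a matte grey can 28 mm in diameter on a 27 mm base, its flat top 31 mm above its underside, with a threaded steel shaft and dark nut on top up to 45 mm; about 40 g. It stands upright on its flat round base. This point is on its axis, 15.5 mm above its underside, half-way up the can; z is its axis, pointing up.
- pancake (a point): The pancake motor: the widest and flattest one, a matte grey disc-like can 48 mm in diameter on a 38 mm base (7 mm high), its flat spoked top 30 mm above its underside, with a low 16 mm hub on top up to 33 mm; about 85 g. It stands upright on its flat round base. This point is on its axis, 15 mm above its underside, half-way up the can; z is its axis, pointing up.
- tall (a point): The tall motor: the tallest can, matte grey, 33 mm in diameter on a 32 mm base, its flat top 50 mm above its underside, with a plain short shaft up to 59 mm; about 140 g. It stands upright on its flat round base. This point is on its axis, 25 mm above its underside, half-way up the can; z is its axis, pointing up.
- spinner (a point): The spinner motor: a matte grey can 38 mm in diameter on a 34 mm base (7 mm high), its flat top 32 mm above its underside, carrying a bright aluminium spinner cone, 22 mm wide at its foot, up to 57 mm; about 80 g. It stands upright on its flat round base. This point is on its axis, 16 mm above its underside, half-way up the can; z is its axis, pointing up.
- seat_slim: Black ring seat in the tray in which the slim motor stands at the start: 41 mm across outside, 33 mm inside, rim 9 mm and floor 4 mm above its underside. Fixed: it still tells the motor's starting place once the motor is gone. Origin: centre of its underside, 6 mm above the table (motor's underside at 10 mm, rim at 15 mm).
- seat_pancake: Black ring seat in the tray in which the pancake motor stands at the start: 52 mm across outside, 44 mm inside, rim 9 mm and floor 4 mm above its underside. Fixed: it still tells the motor's starting place once the motor is gone. Origin: centre of its underside, 6 mm above the table (motor's underside at 10 mm, rim at 15 mm).
- seat_tall: Black ring seat in the tray in which the tall motor stands at the start: 46 mm across outside, 38 mm inside, rim 9 mm and floor 4 mm above its underside. Fixed: it still tells the motor's starting place once the motor is gone. Origin: centre of its underside, 6 mm above the table (motor's underside at 10 mm, rim at 15 mm).
- seat_spinner: Black ring seat in the tray in which the spinner motor stands at the start: 48 mm across outside, 40 mm inside, rim 9 mm and floor 4 mm above its underside. Fixed: it still tells the motor's starting place once the motor is gone. Origin: centre of its underside, 6 mm above the table (motor's underside at 10 mm, rim at 15 mm).
- tray: Orange printed run-in tray, fixed, turned any way round: a plate 72 x 264 mm, 6 mm thick, holding the four seats in a row, with a flat loop handle at one end only (out to 161 mm from the middle). Origin: middle of the row, on the table. Its y axis runs along the row towards the handle; from the handle end the seats are at y = +96, +32, -32, -96 mm, x = 0.
- organizer: Rosewood block, fixed, 264 mm long, 22 mm high. Four round recesses (56 mm wide, 6 mm deep, floor 16 mm above table) in a row; origin mid-row, on the table; y axis along the row to the funnel end: recesses at y = +96, +32, -32, -96 mm from the funnel end, x = 0. Open bins, as high, at x +36 to +98. Copper funnel, 66 mm wide, at x +67, y +175, mouth 92 mm up, above a steel cup.

How it is judged:
By the outcome, as a careful person would: the job done as asked, in the order asked, and still so for the second after the job is handed in, with the robot touching nothing.
It also fails if it takes over 106 s, if anything falls off the work surface, if the arm or the gripper's body presses on something with over 40 N, if the wrist force passes 120 N, or if a joint passes its speed limit or range.

ROBOT

A 6-joint arm with a two-finger parallel gripper is mounted at the origin on the work surface. World frame = base frame: x ahead of the robot, y to its left, z up, the work surface at z = 0. Lengths are in m, angles in rad, forces in N, time in s.
With the tool pointing down it reaches from about 0.275 to 0.75 m from the base axis. Payload 10.2 kg.
Tool frame: the origin (TCP) lies at the centre of the arm's flange, where the gripper is bolted on; the fingertips stand 166 mm ahead of it and the grasp point (between the pads) lies 147 mm ahead of it; z points along the fingers, y is the line along which they close (so a half turn about z gives the same grasp; the last joint's range is limited). The gripper opens to 88 mm and grips with 3 to 60 N. Pads are 18 mm wide; open, the fingers measure 123 mm over their backs; the gripper's body (75 mm by 187 mm) begins 45 mm behind the grasp point.
Start: joints at [-1.41, 0.313, 1.498, -0, 1.331, -0.223], TCP at [0.197, -0.487, 0.405] pointing down, gripper open.
Joint ranges: [-2.94, 2.94], [-0.97, 2.17], [0.19, 2.56], [-1.23, 4.37], [0.02, 3.11], [-2.88, 2.88]. Speed limits (rad/s): [2.39, 2.39, 3.01, 3.14, 3.14, 3.14].

INTERFACE

Orientations are given as a rotation vector (axis times angle).
In Python, from workcell import manip gives the robot as it stands.
- The arm moves only by the tool servo_tool, never from a script. Its argument "increments" is a list of rows, each a list of 7 numbers: the shift along the world's x, y, z in mm, then the turn, a rotation vector about the world's x, y, z in degrees, then the finger opening in mm, from 0 to 88.1. A call has 1 to 12 rows; each row shifts and turns the commanded pose from where the row before left it; what a row does not reach is not made up. A row lasts 1/8 s, in which the tool goes at most 62.5 mm and 10.7 degrees, less where a joint would pass 70% of its speed; a pose out of reach is approached as far as the arm can. A call with a gripper value outside its range is refused whole. The fingers move at their own pace and stop on an object; the grip force is fixed at half the most. Time passes only in rows, so rows that do not move let the fingers close. It gives the time, the measured TCP pose, the force, the opening and the grip force at its end, in the units of the state.
- manip.get_obs(): the state, without advancing time (a new reading comes with each control period).
- manip.grab_frame(name): name is "side" or "top" or "wrist"; returns the picture (384x512x3 uint8, red, green, blue); there is no depth.
- manip.calibration(name): a dict with "fov_y" (degrees; the focal length in pixels is half the picture's height over the tangent of half this angle, whatever the lens; pixels are square), "cx", "cy" (the principal point, pixels), "rvec" (rotation vector, rad) and "tvec" (3), from world to camera coordinates, as OpenCV has them. Camera axes: x right, y down, z forward; pixel columns grow to the right and rows downward; lengths in m; the calibration is good to about 2 mm. The wrist camera is an equidistant fisheye: a pixel r from the principal point sees the ray r / f radians off the axis. A picture is of the moment at which its call begins: read the wrist's pose just before it. calibration takes no time and is no camera call; for the wrist camera it gives the pose at the moment of the call.
- manip.close_job(): hands the job in; it is judged then, once.
Trained networks look in the newest picture that a camera, given by its name, has taken for a name from the list of things; names that differ only in an ending like _2 or _b are one class to them, and where a whole thing is asked for, a point or a joint stands for the part that bears it (a point fixed in the world has none). Each returns a list of dicts, best first, with "conf" (0 to 1); they miss things now and then, are a little off and sometimes report something else, mostly with a low value. They report only what shows in the picture. A call takes as long as a camera call.
- manip.find_in(camera, query): "point" ([x, y, z] in m, in world coordinates, good to about 4 mm: the middle of the surface that is visible of it).
- manip.pinpoint(camera, query): "point" ([x, y, z] in m, in world coordinates, good to about 4 mm: a listed point, or the origin of a listed thing).
The state is a dict: "time_s": time; "joint_pos": joint angles; "joint_velocities": joint speeds; "joint_torque": joint torques, N m; "position": TCP position; "ee_rot": TCP orientation; "contact_force": force on the tool from outside, world axes, zero at the start; "ft_torque": the same for the moment, N m; "width": finger opening in m; "grip_force": force on a finger pad.
Only numpy, scipy, OpenCV 4.12 (cv2) and the standard library are available. Lean on these libraries where they do the work, as an engineer would, in place of code of your own. Each camera call takes 0.05 s, during which the arm holds its last target. There are 200 camera calls.

## Working session

There is one attempt and no reset: what is moved stays moved. The work goes in short steps, Python scripts to look and compute and a tool call to move; the robot and the scene stay as the last step left them, time stands still between calls to the robot, and variables do not carry over. Pictures are saved under pics/ and viewed, at most 14 in all, crops included, and the job is handed in when it is done.

Besides the shell and the picture viewer there is one more tool, called after "Call:" in YAML: its name, and indented under it one key for each argument. servo_tool: Moves the arm, as the interface text tells. Its arguments: {"type":"object","properties":{"increments":{"type":"array"}},"required":["increments"]}

```bash
mkdir -p pics
python3 - <<'E'
from workcell import manip
import cv2, numpy as np
f={n:manip.grab_frame(n) for n in("top","side")}
cv2.imwrite('pics/a.png',cv2.cvtColor(f["top"],4)); cv2.imwrite('pics/b.png',cv2.cvtColor(f["side"],4))
for c in("top","side"):
  for q in["slim","pancake","tall","spinner","tray","organizer","seat_slim","seat_pancake","seat_tall","seat_spinner"]:
    print(c,q,[(np.round(np.array(d["point"])*1000).astype(int).tolist(),round(d["conf"],2)) for d in manip.pinpoint(c,q)[:2]])
o=manip.get_obs();print(o["time_s"],o["position"],o["ee_rot"],o["width"])
E
```

```text
top slim [([560, 251, 21], 0.62)]
top pancake [([458, 172, 24], 0.83)]
top tall [([608, 291, 34], 0.51)]
top spinner [([509, 210, 23], 0.56)]
top tray [([532, 230, -3], 0.55)]
top organizer [([510, -215, 3], 0.71)]
top seat_slim [([564, 249, 8], 0.54), ([532, 231, -2], 0.42)]
top seat_pancake [([604, 288, 36], 0.67), ([458, 170, 4], 0.61)]
top seat_tall [([608, 288, 8], 0.49)]
top seat_spinner [([603, 288, 37], 0.54), ([506, 208, 7], 0.47)]
side slim [([454, 171, 25], 0.74), ([559, 250, 27], 0.68)]
side pancake [([451, 175, 26], 0.92)]
side tall [([611, 289, 33], 0.66)]
side spinner [([506, 217, 28], 0.82)]
side tray []
side organizer [([511, -216, 2], 0.69)]
side seat_slim [([553, 248, 9], 0.63)]
side seat_pancake [([456, 170, 7], 0.57), ([512, -215, 0], 0.41)]
side seat_tall [([609, 289, 2], 0.53)]
side seat_spinner [([507, 211, 5], 0.5)]
1.1 [ 0.19655518 -0.48682406  0.40471929] [-3.08393679e+00 -5.99074095e-01 -1.51031297e-05] 0.08797817049925656
```

View pics/a.png

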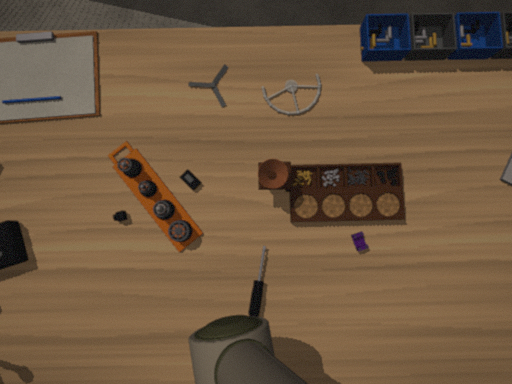

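View pics/b.png

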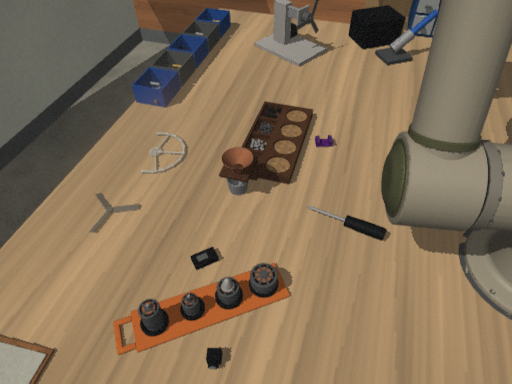

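Call:
servo_tool:
  increments:
    - [36, 34, 0, 0, 0, 2, 88]
    - [36, 34, 0, 0, 0, 2, 88]
    - [36, 34, 0, 0, 0, 2, 88]
    - [36, 34, 0, 0, 0, 2, 88]
    - [36, 34, 0, 0, 0, 2, 88]
    - [36, 34, 0, 0, 0, 2, 88]
    - [36, 34, 0, 0, 0, 2, 88]
    - [36, 34, 0, 0, 0, 2, 88]
    - [0, 0, 0, 0, 0, 0, 88]
    - [0, 0, 0, 0, 0, 0, 88]

```text
time_s: 2.35
position: [0.4843, -0.2151, 0.4046]
ee_rot: [-2.971, -1.022, 0.001]
contact_force: [-0.1, -0.5, 0.4]
width: 0.0879
grip_force: 0.0
```

```bash
cat > h.py <<'E'
from workcell import manip
import cv2, numpy as np
def ray(c,px):
    k=manip.calibration(c) if isinstance(c,str) else c
    return k
def world(px,z,k,fish=True):
    "pixels (N,2), plane heights z in m -> world xyz"
    px=np.atleast_2d(px).astype(float); f=192/np.tan(np.radians(k["fov_y"]/2))
    d=(px-[k["cx"],k["cy"]])/f
    if fish:
        t=np.linalg.norm(d,axis=1,keepdims=True); v=np.hstack([d/np.maximum(t,1e-9)*np.sin(t),np.cos(t)])
    else: v=np.hstack([d,np.ones((len(d),1))])
    R=cv2.Rodrigues(np.array(k["rvec"],float))[0]; C=-R.T@np.array(k["tvec"],float).ravel(); w=v@R
    return C+w*((np.asarray(z)-C[2])/w[:,2])[:,None]
def nets(c,qs):
    for q in qs: print(c,q,[(np.round(np.array(d["point"])*1000,1).tolist(),round(d["conf"],2)) for d in manip.pinpoint(c,q)[:2]])
def snap(c,name):
    k=manip.calibration(c); im=manip.grab_frame(c); cv2.imwrite('pics/'+name+'.png',cv2.cvtColor(im,4))
    np.save('pics/'+name+'.npy',k,allow_pickle=True); o=manip.get_obs()
    print(o["time_s"],np.round(o["position"]*1000,1),np.round(o["ee_rot"],3)); return im,k
E
python3 - <<'E'
from h import *
snap("wrist","c"); nets("wrist",["organizer"])
E
```

```text
2.4 [ 484.1 -215.4  404.7] [ 2.971  1.021 -0.   ]
wrist organizer [([511.2, -220.9, -0.8], 0.88)]
```

View pics/c.png

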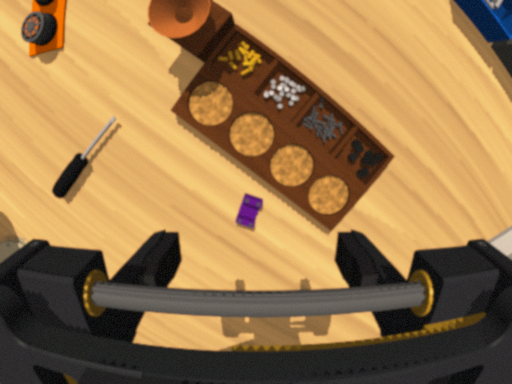

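Run:
```python
from h import *
im=cv2.imread('pics/c.png'); k=np.load('pics/c.npy',allow_pickle=True).item()
g=im[:,:,2].astype(np.uint8); m=(g>120).astype(np.uint8)
m=cv2.morphologyEx(m,cv2.MORPH_CLOSE,np.ones((5,5)));m=cv2.morphologyEx(m,cv2.MORPH_OPEN,np.ones((7,7)))
n,_,s,c=cv2.connectedComponentsWithStats(m)
for i in range(1,n):
    if 700<s[i,4]<2500: print(s[i],c[i].round(1),(world(c[i],.018,k)*1000).round(1))
p=world([[211,103],[252,134],[291,165],[328,195]],.018,k)*1000
print(p.round(1),p.mean(0)); d=p[0]-p[3]; print(np.hypot(*d[:2]),np.degrees(np.arctan2(d[1],d[0])))
```

```text
[ 189   86   44   40 1430] [211.  105.2] [[ 508.8 -122.7   18. ]]
[ 230  114   44   43 1521] [251.4 134.8] [[ 509.4 -184.7   18. ]]
[ 270  146   43   41 1418] [291.  165.7] [[ 509.2 -247.9   18. ]]
[ 308  176   40   39 1247] [327.6 194.9] [[ 509.3 -311.2   18. ]]
[[ 511.  -121.1   18. ]
 [ 510.7 -184.7   18. ]
 [ 509.9 -247.3   18. ]
 [ 509.5 -311.7   18. ]] [ 510.29046053 -216.1977513    18.        ]
190.56540300394877 89.57420900519907
```

Call:
servo_tool:
  increments:
    - [4, 55, 0, 0, 0, 0, 88]
    - [4, 55, 0, 0, 0, 0, 88]
    - [4, 55, 0, 0, 0, 0, 88]
    - [4, 55, 0, 0, 0, 0, 88]
    - [4, 55, 0, 0, 0, 0, 88]
    - [4, 55, 0, 0, 0, 0, 88]
    - [4, 55, 0, 0, 0, 0, 88]
    - [0, 35, 0, 0, 0, 0, 88]
    - [0, 0, 0, 0, 0, 0, 88]
    - [0, 0, 0, 0, 0, 0, 88]

```text
time_s: 3.7
position: [0.5128, 0.2039, 0.4047]
ee_rot: [2.971, 1.02, -0.0]
contact_force: [0.2, 0.1, 0.2]
width: 0.0879
grip_force: 0.0
```

Run:
```python
from h import *
im,k=snap("wrist","d"); nets("wrist",["tall","slim","spinner","pancake","seat_tall","seat_slim","seat_spinner","seat_pancake","tray"])
R=cv2.Rodrigues(np.array(k["rvec"],float))[0]; print(-R.T@np.array(k["tvec"]).ravel(),R)
```

```text
3.75 [512.8 203.7 404.8] [ 2.971  1.02  -0.   ]
wrist tall [([607.3, 292.6, 30.7], 0.88)]
wrist slim [([555.8, 250.3, 24.4], 0.63)]
wrist spinner [([507.7, 213.0, 25.0], 0.9)]
wrist pancake [([459.2, 171.2, 25.6], 0.75)]
wrist seat_tall []
wrist seat_slim [([558.6, 252.3, 6.9], 0.85)]
wrist seat_spinner [([511.5, 211.2, 5.8], 0.85)]
wrist seat_pancake [([458.6, 176.6, 3.8], 0.74)]
wrist tray [([531.8, 227.9, 2.5], 0.74)]
[0.57431073 0.25190416 0.38413967] [[ 6.12200853e-01 -7.90701810e-01 -8.73693156e-04]
 [-7.54573495e-01 -5.84557982e-01  2.98179152e-01]
 [-2.36281520e-01 -1.81886266e-01 -9.54509523e-01]]
```

View pics/d.png

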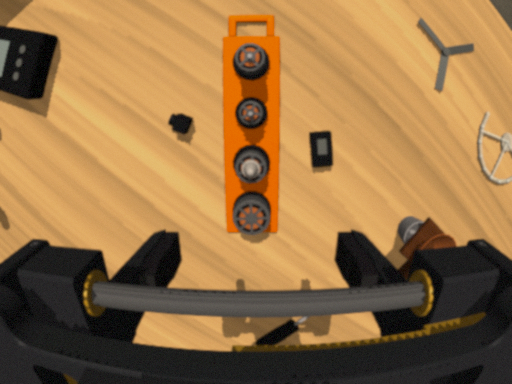

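Run:
```python
from h import *
im=cv2.imread('pics/d.png'); k=np.load('pics/d.npy',allow_pickle=True).item()
h=cv2.cvtColor(im,cv2.COLOR_BGR2HSV); m=((h[...,0]<15)&(h[...,1]>200)&(h[...,2]>120)).astype(np.uint8)
m[:, :200]=0;m[:,300:]=0;m[240:]=0; m=cv2.morphologyEx(m,cv2.MORPH_OPEN,np.ones((3,3)))
y,x=np.nonzero(m); p=world(np.c_[x,y],.006,k)*1000
r=cv2.minAreaRect(p[:,:2].astype(np.float32)); print(r)
b=cv2.boxPoints(r); e=[b[1]-b[0],b[2]-b[1]]; L=max(e,key=np.linalg.norm); L=L/np.linalg.norm(L); L*=np.sign(L[1])
c=np.array(r[0])-14.5*L; print("yaw row",np.degrees(np.arctan2(L[1],L[0])),"c",c)
for n,s in zip(["tall","slim","spin","pan"],[96,32,-32,-96]): print(n,(c+s*L).round(1))
# top circle checks by eye
print(world([[250,58],[251,111],[250,168],[251,216]],[.060,.041,.067,.040],k)*1000)
```

```text
((543.3671264648438, 239.1387481689453), (283.7835693359375, 70.548095703125), 37.77556228637695)
yaw row 37.775562 c [531.90608883 230.25648308]
tall [607.8 289.1]
slim [557.2 249.9]
spin [506.6 210.7]
pan [456.  171.4]
[[608.00806004 288.81519609  60.        ]
 [561.92763296 252.44975078  41.        ]
 [513.0602836  215.55226143  67.        ]
 [460.03767158 174.46507255  40.        ]]
```

Call:
servo_tool:
  increments:
    - [24, 21.5, -30, 0, 0, 0, 88]
    - [24, 21.5, -30, 0, 0, 0, 88]
    - [24, 21.5, -30, 0, 0, 0, 88]
    - [23, 21.5, -30, 0, 0, 0, 88]
    - [0, 0, -20, 0, 0, 0, 88]
    - [0, 0, 0, 0, 0, 0, 88]
    - [0, 0, 0, 0, 0, 0, 88]

```text
time_s: 5.08
position: [0.6077, 0.2911, 0.266]
ee_rot: [2.971, 1.022, 0.003]
contact_force: [0.2, -0.0, 0.1]
width: 0.088
grip_force: 0.0
```

Run:
```python
from h import *
im,k=snap("wrist","e"); nets("wrist",["tall"])
```

```text
5.125 [607.7 291.1 266.2] [2.97  1.022 0.003]
wrist tall [([610.1, 292.8, 33.1], 0.63)]
```

View pics/e.png

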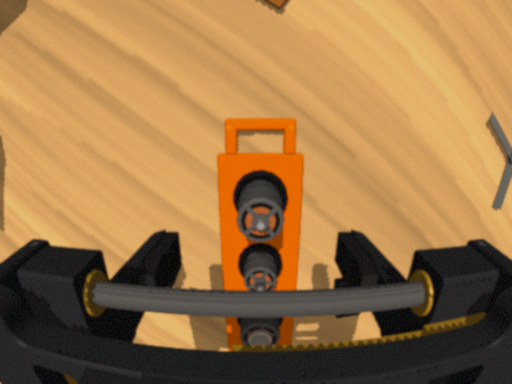

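Run:
```python
from h import *
k=np.load('pics/e.npy',allow_pickle=True).item()
print((world([[261,221],[261,213],[260,274],[260,282],[261,338]],[.060,.069,.041,.055,.067],k)*1000).round(1))
# tray plate end corners and handle
print((world([[218,154],[302,153],[226,119],[297,119]],[.006]*4,k)*1000).round(1))
```

```text
[[609.2 290.   60. ]
 [616.5 295.8  69. ]
 [565.7 256.7  41. ]
 [567.  257.8  55. ]
 [528.6 226.8  67. ]]
[[616.7 339.9   6. ]
 [659.7 286.    6. ]
 [643.7 351.8   6. ]
 [678.7 306.8   6. ]]
```

Call:
servo_tool:
  increments:
    - [1.3, -1, -25, 0, 0, 0, 88]
    - [0, 0, -25, 0, 0, 0, 88]
    - [0, 0, -23, 0, 0, 0, 88]
    - [0, 0, 0, 0, 0, 0, 88]
    - [0, 0, 0, 0, 0, 0, 30]
    - [0, 0, 0, 0, 0, 0, 30]
    - [0, 0, 0, 0, 0, 0, 30]
    - [0, 0, 0, 0, 0, 0, 30]
    - [0, 0, 0, 0, 0, 0, 30]
    - [0, 0, 0, 0, 0, 0, 30]

```text
time_s: 6.42
position: [0.6089, 0.2902, 0.1917]
ee_rot: [2.97, 1.023, -0.0]
contact_force: [-0.1, 0.2, 0.7]
width: 0.0321
grip_force: 30.0
```

Call:
servo_tool:
  increments:
    - [0, 0, 20, 0, 0, 0, 20]
    - [0, 0, 40, 0, 0, 0, 20]
    - [0, 0, 50, 0, 0, 0, 20]
    - [-11, -41, 20, 0, 0, 5.2, 20]
    - [-11, -41, 10, 0, 0, 5.2, 20]
    - [-11, -41, 0, 0, 0, 5.2, 20]
    - [-11, -41, 0, 0, 0, 5.2, 20]
    - [-11, -41, 0, 0, 0, 5.2, 20]
    - [-11, -41, 0, 0, 0, 5.2, 20]
    - [-11, -41, 0, 0, 0, 5.2, 20]
    - [-11, -41, 0, 0, 0, 5.2, 20]
    - [-11, -41, 0, 0, 0, 5.2, 20]

```text
time_s: 7.92
position: [0.5093, -0.08, 0.3331]
ee_rot: [2.316, 2.121, 0.001]
contact_force: [1.1, -0.0, -0.9]
width: 0.0322
grip_force: 30.0
```

Call:
servo_tool:
  increments:
    - [0, -41, 0, 0, 0, 5.2, 20]
    - [0, 0, 0, 0, 0, 0, 20]
    - [0, 0, 0, 0, 0, 0, 20]

```text
time_s: 8.3
position: [0.5098, -0.1192, 0.3324]
ee_rot: [2.222, 2.22, 0.001]
contact_force: [0.0, 0.2, -1.1]
width: 0.0322
grip_force: 30.0
```

Run:
```python
from h import *
im,k=snap("wrist","f"); nets("wrist",["tall","organizer"])
o=manip.get_obs(); R=cv2.Rodrigues(o["ee_rot"])[0]; print(R[:,1],R[:,2],o["width"])
```

```text
8.35 [ 509.9 -118.9  332.2] [2.221 2.221 0.   ]
wrist tall [([514.6, -118.9, 171.6], 0.74)]
wrist organizer []
[9.99999680e-01 7.60500823e-04 2.50147419e-04] [ 2.50132558e-04  1.96361288e-05 -9.99999969e-01] 0.03241109593253558
```

View pics/f.png

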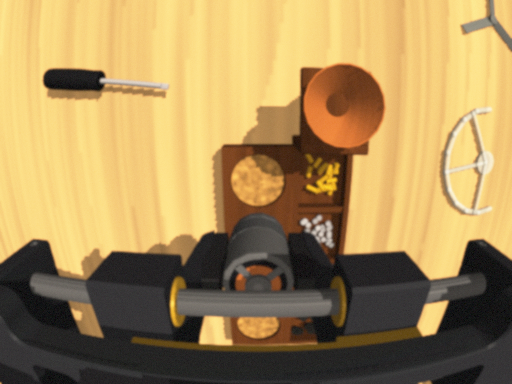

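Run:
```python
from h import *
k=np.load('pics/f.npy',allow_pickle=True).item()
print((world([[258,180],[224,146],[344,103]],[.018,.022,.092],k)*1000).round(1))
```

```text
[[ 510.5 -119.2   18. ]
 [ 477.1  -83.2   22. ]
 [ 575.1  -39.7   92. ]]
```

Call:
servo_tool:
  increments:
    - [0.3, -0.8, -40, 0, 0, 0, 20]
    - [0, 0, -45, 0, 0, 0, 20]
    - [0, 0, -30, 0, 0, 0, 20]
    - [0, 0, -11, 0, 0, 0, 20]
    - [0, 0, -4, 0, 0, 0, 20]
    - [0, 0, 0, 0, 0, 0, 20]
    - [0, 0, -2, 0, 0, 0, 20]
    - [0, 0, 0, 0, 0, 0, 20]

```text
time_s: 9.45
position: [0.5102, -0.1206, 0.2001]
ee_rot: [2.221, 2.221, 0.0]
contact_force: [-0.0, 0.1, -1.5]
width: 0.032
grip_force: 30.0
```

Call:
servo_tool:
  increments:
    - [0, 0, -1.3, 0, 0, 0, 20]
    - [0, 0, -0.7, 0, 0, 0, 20]
    - [0, 0, 0, 0, 0, 0, 20]

```text
time_s: 9.82
position: [0.5102, -0.1206, 0.1977]
ee_rot: [2.222, 2.221, 0.0]
contact_force: [-0.6, 0.2, -0.9]
width: 0.0322
grip_force: 30.0
```

Call:
servo_tool:
  increments:
    - [0, 0, -0.7, 0, 0, 0, 20]
    - [0, 0, -0.5, 0, 0, 0, 20]
    - [0, 0, 0, 0, 0, 0, 20]

```text
time_s: 10.2
position: [0.5102, -0.1206, 0.1976]
ee_rot: [2.221, 2.221, -0.0]
contact_force: [-5.6, 1.8, 12.1]
width: 0.0322
grip_force: 30.0
```

Call:
servo_tool:
  increments:
    - [0, 0, 0, 0, 0, 0, 60]
    - [0, 0, 0, 0, 0, 0, 60]
    - [0, 0, 0, 0, 0, 0, 60]
    - [0, 0, 40, 0, 0, 0, 70]
    - [0, 0, 50, 0, 0, 0, 80]
    - [5, 37, 30, 0, 0, -5.2, 80]
    - [5, 37, 0, 0, 0, -5.2, 80]
    - [5, 37, 0, 0, 0, -5.2, 80]
    - [5, 37, 0, 0, 0, -5.2, 80]
    - [5, 37, 0, 0, 0, -5.2, 80]
    - [5, 37, 0, 0, 0, -5.2, 80]
    - [5, 37, 0, 0, 0, -5.2, 80]

```text
time_s: 11.7
position: [0.5452, 0.1396, 0.3164]
ee_rot: [-2.806, -1.412, 0.0]
contact_force: [-0.5, 0.4, -0.6]
width: 0.0804
grip_force: 0.0
```

Call:
servo_tool:
  increments:
    - [5, 37, -20, 0, 0, -5.2, 80]
    - [5, 37, -20, 0, 0, -5.2, 80]
    - [3.4, 38, -20, 0, 0, -5.2, 80]
    - [0, 0, -20, 0, 0, 0, 80]
    - [0, 0, 0, 0, 0, 0, 80]

```text
time_s: 12.32
position: [0.5582, 0.2505, 0.235]
ee_rot: [-2.97, -1.023, 0.005]
contact_force: [0.5, 0.2, 0.4]
width: 0.0797
grip_force: 0.0
```

Run:
```python
from h import *
im,k=snap("wrist","g"); nets("wrist",["slim","tray"])
```

```text
12.375 [558.6 250.3 236.4] [-2.970e+00 -1.023e+00  2.000e-03]
wrist slim []
wrist tray [([534.9, 232.3, 0.4], 0.76), ([611.7, 287.8, 6.6], 0.51)]
```

View pics/g.png

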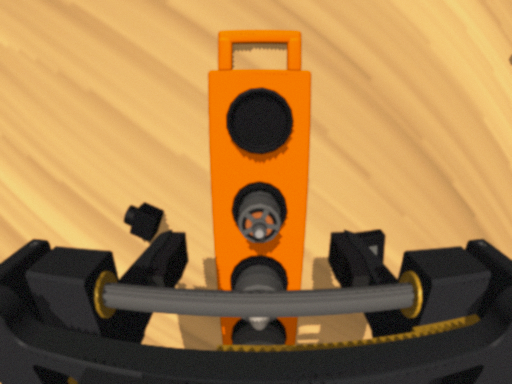

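Run:
```python
from h import *
k=np.load('pics/g.npy',allow_pickle=True).item()
p=(world([[260,121],[260,222],[260,212],[165,218],[160,238],[370,240]],[.014,.041,.012,.015,.015,.015],k)*1000).round(1)
r=np.radians(37.8);L=np.array([np.cos(r),np.sin(r)]);N=np.array([L[1],-L[0]])
d=p[:,:2]-[558.6,250.7]; print(p,d@L,d@N)
```

```text
[[610.1 290.   14. ]
 [561.8 252.5  41. ]
 [558.4 249.6  12. ]
 [511.3 303.2  15. ]
 [494.2 297.7  15. ]
 [593.2 167.1  15. ]] [ 64.78023035   3.63172874  -0.83222876  -5.19671177 -22.07935128
 -23.89966626] [  0.51162128   0.53902355   0.7465891  -70.47364179 -76.60849984
  87.26354309]
```

Call:
servo_tool:
  increments:
    - [0.8, 0.8, -10, 0, 0, 0, 60]
    - [0, 0, -20, 0, 0, 0, 60]
    - [0, 0, -20, 0, 0, 0, 60]
    - [0, 0, -2.5, 0, 0, 0, 60]
    - [0, 0, 0, 0, 0, 0, 60]
    - [0, 0, 0, 0, 0, 0, 15]
    - [0, 0, 0, 0, 0, 0, 15]
    - [0, 0, 0, 0, 0, 0, 15]
    - [0, 0, 0, 0, 0, 0, 15]
    - [0, 0, 0, 0, 0, 0, 15]

```text
time_s: 13.72
position: [0.5594, 0.2512, 0.1842]
ee_rot: [2.971, 1.023, 0.0]
contact_force: [-0.3, 0.4, 2.3]
width: 0.0273
grip_force: 30.0
```

Call:
servo_tool:
  increments:
    - [0, 0, 20, 0, 0, 0, 15]
    - [0, 0, 50, 0, 0, 0, 15]
    - [0, 0, 50, 0, 0, 0, 15]
    - [-4.9, -43.5, 15, 0, 0, 5.2, 15]
    - [-4.9, -43.5, 0, 0, 0, 5.2, 15]
    - [-4.9, -43.5, 0, 0, 0, 5.2, 15]
    - [-4.9, -43.5, 0, 0, 0, 5.2, 15]
    - [-4.9, -43.5, 0, 0, 0, 5.2, 15]
    - [-4.9, -43.5, 0, 0, 0, 5.2, 15]
    - [-4.9, -43.5, 0, 0, 0, 5.2, 15]
    - [-4.9, -43.5, 0, 0, 0, 5.2, 15]
    - [-4.9, -43.5, 0, 0, 0, 5.2, 15]

```text
time_s: 15.22
position: [0.5148, -0.1416, 0.3204]
ee_rot: [2.316, 2.121, 0.001]
contact_force: [-1.1, -0.6, -1.1]
width: 0.0272
grip_force: 30.0
```

Call:
servo_tool:
  increments:
    - [-4.9, -44, -20, 0, 0, 5.2, 15]
    - [0, 0, -40, 0, 0, 0, 15]
    - [0, 0, 0, 0, 0, 0, 15]
    - [0, 0, 0, 0, 0, 0, 15]

```text
time_s: 15.72
position: [0.5108, -0.1841, 0.261]
ee_rot: [2.219, 2.22, 0.001]
contact_force: [0.1, 1.2, 0.4]
width: 0.0271
grip_force: 30.0
```

Run:
```python
from h import *
im,k=snap("wrist","i"); nets("wrist",["slim","organizer"])
```

```text
15.775 [ 510.9 -184.   261.1] [2.219e+00 2.220e+00 1.000e-03]
wrist slim [([507.8, -184.7, 102.1], 0.74), ([512.2, -121.4, 38.5], 0.54)]
wrist organizer [([511.7, -215.1, 2.0], 0.75)]
```

View pics/i.png

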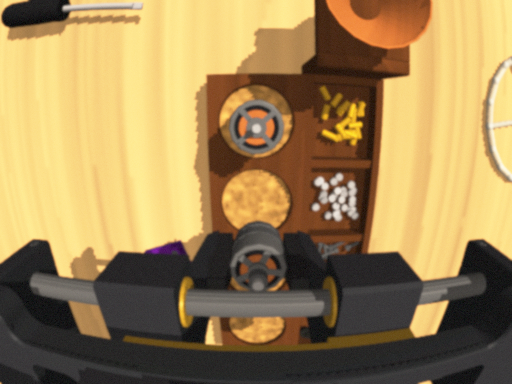

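Call:
servo_tool:
  increments:
    - [-0.5, -0.3, -35, 0, 0, 0, 15]
    - [0, 0, -25, 0, 0, 0, 15]
    - [0, 0, -8, 0, 0, 0, 15]
    - [0, 0, -1.5, 0, 0, 0, 15]
    - [0, 0, 0, 0, 0, 0, 15]
    - [0, 0, -0.8, 0, 0, 0, 15]
    - [0, 0, -0.7, 0, 0, 0, 15]
    - [0, 0, 0, 0, 0, 0, 15]

```text
time_s: 16.88
position: [0.5102, -0.1847, 0.1901]
ee_rot: [2.22, 2.22, 0.0]
contact_force: [-4.5, 2.1, 15.6]
width: 0.027
grip_force: 30.0
```

Call:
servo_tool:
  increments:
    - [0, 0, 0, 0, 0, 0, 55]
    - [0, 0, 0, 0, 0, 0, 55]
    - [0, 0, 0, 0, 0, 0, 55]
    - [0, 0, 40, 0, 0, 0, 60]
    - [0, 0, 60, 0, 0, 0, 65]
    - [0, 39.6, 30, 0, 0, -5.2, 65]
    - [0, 39.6, 0, 0, 0, -5.2, 65]
    - [0, 39.6, 0, 0, 0, -5.2, 65]
    - [0, 39.6, 0, 0, 0, -5.2, 65]
    - [0, 39.6, 0, 0, 0, -5.2, 65]
    - [0, 39.6, 0, 0, 0, -5.2, 65]
    - [0, 39.6, 0, 0, 0, -5.2, 65]

```text
time_s: 18.38
position: [0.5096, 0.0938, 0.3178]
ee_rot: [-2.806, -1.412, 0.001]
contact_force: [-0.1, -0.9, -0.3]
width: 0.0648
grip_force: 0.0
```

Call:
servo_tool:
  increments:
    - [0, 39.6, -20, 0, 0, -5.2, 65]
    - [0, 39.6, -20, 0, 0, -5.2, 65]
    - [-1.5, 39.6, -20, 0, 0, -5.2, 65]
    - [0, 0, -15, 0, 0, 0, 65]
    - [0, 0, 0, 0, 0, 0, 65]
    - [0, 0, 0, 0, 0, 0, 65]

```text
time_s: 19.12
position: [0.5088, 0.2105, 0.2436]
ee_rot: [2.971, 1.021, 0.001]
contact_force: [0.3, -1.0, 0.6]
width: 0.0652
grip_force: 0.0
```

Run:
```python
from h import *
im,k=snap("wrist","j"); nets("wrist",["spinner","tray"])
```

```text
19.175 [508.8 210.5 243.8] [2.971e+00 1.021e+00 2.000e-03]
wrist spinner [([508.6, 212.3, 24.7], 0.86)]
wrist tray [([533.0, 231.7, 0.7], 0.97)]
```

View pics/j.png

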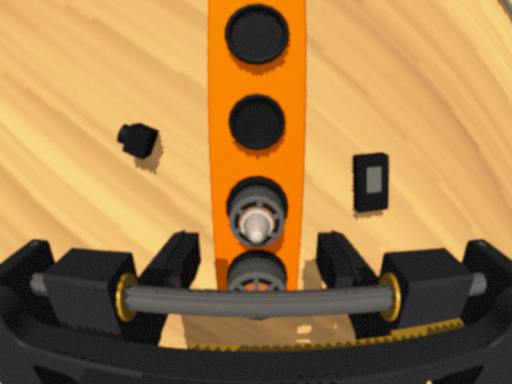

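Call:
servo_tool:
  increments:
    - [0, 1.2, -20, 0, 0, 0, 65]
    - [0, 0, -30, 0, 0, 0, 65]
    - [0, 0, -9, 0, 0, 0, 65]
    - [0, 0, 0, 0, 0, 0, 65]
    - [0, 0, 0, 0, 0, 0, 25]
    - [0, 0, 0, 0, 0, 0, 25]
    - [0, 0, 0, 0, 0, 0, 25]
    - [0, 0, 0, 0, 0, 0, 25]
    - [0, 0, 0, 0, 0, 0, 25]

```text
time_s: 20.4
position: [0.5085, 0.2126, 0.1845]
ee_rot: [2.97, 1.023, 0.001]
contact_force: [-0.7, -1.0, 5.8]
width: 0.0371
grip_force: 30.0
```

Call:
servo_tool:
  increments:
    - [0, 0, 20, 0, 0, 0, 25]
    - [0, 0, 50, 0, 0, 0, 25]
    - [0, 0, 50, 0, 0, 0, 25]
    - [0, -46, 15, 0, 0, 5.2, 25]
    - [0, -46, 0, 0, 0, 5.2, 25]
    - [0, -46, 0, 0, 0, 5.2, 25]
    - [0, -46, 0, 0, 0, 5.2, 25]
    - [0, -46, 0, 0, 0, 5.2, 25]
    - [0, -46, 0, 0, 0, 5.2, 25]
    - [0, -46, 0, 0, 0, 5.2, 25]
    - [0, -46, 0, 0, 0, 5.2, 25]
    - [0, -46, 0, 0, 0, 5.2, 25]

```text
time_s: 21.9
position: [0.5081, -0.2029, 0.3187]
ee_rot: [-2.317, -2.121, 0.0]
contact_force: [0.5, 0.5, -0.8]
width: 0.0368
grip_force: 30.0
```

Call:
servo_tool:
  increments:
    - [1.5, -46.5, -20, 0, 0, 5.2, 25]
    - [0, 0, -40, 0, 0, 0, 25]
    - [0, 0, 0, 0, 0, 0, 25]
    - [0, 0, 0, 0, 0, 0, 25]

```text
time_s: 22.4
position: [0.5102, -0.2476, 0.2603]
ee_rot: [2.22, 2.221, 0.0]
contact_force: [1.2, -0.3, -1.3]
width: 0.0375
grip_force: 30.0
```

Run:
```python
from h import *
im,k=snap("wrist","k"); nets("wrist",["spinner","organizer"])
```

```text
22.45 [ 510.3 -247.6  260.7] [2.219e+00 2.220e+00 1.000e-03]
wrist spinner [([510.5, -249.3, 99.9], 0.77)]
wrist organizer [([509.7, -216.5, -3.1], 0.81)]
```

View pics/k.png

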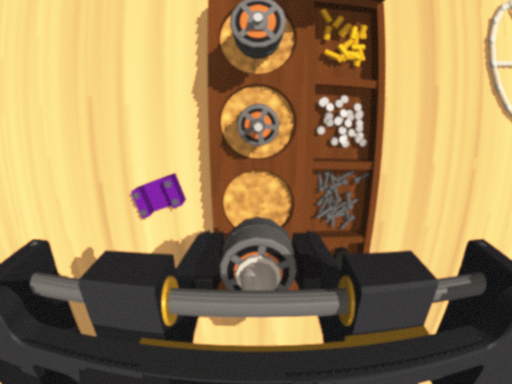

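Call:
servo_tool:
  increments:
    - [0, -0.7, -35, 0, 0, 0, 25]
    - [0, 0, -25, 0, 0, 0, 25]
    - [0, 0, -8, 0, 0, 0, 25]
    - [0, 0, -1, 0, 0, 0, 25]
    - [0, 0, 0, 0, 0, 0, 25]
    - [0, 0, -0.7, 0, 0, 0, 25]
    - [0, 0, -0.7, 0, 0, 0, 25]
    - [0, 0, 0, 0, 0, 0, 25]

```text
time_s: 23.55
position: [0.5101, -0.2487, 0.1904]
ee_rot: [2.22, 2.22, 0.0]
contact_force: [-4.2, 2.4, 12.8]
width: 0.0371
grip_force: 30.0
```

Run:
```python
from h import *
k=np.load('pics/k.npy',allow_pickle=True).item()
print((world([[258,202],[258,121],[257,36]],[.018,.018,.018],k)*1000).round(1))
```

```text
[[ 511.  -246.6   18. ]
 [ 511.1 -183.4   18. ]
 [ 510.5 -119.2   18. ]]
```

Call:
servo_tool:
  increments:
    - [0, 0, 0, 0, 0, 0, 52]
    - [0, 0, 0, 0, 0, 0, 52]
    - [0, 0, 0, 0, 0, 0, 52]
    - [0, 0, 40, 0, 0, 0, 60]
    - [0, 0, 60, 0, 0, 0, 75]
    - [-5.2, 42, 30, 0, 0, -5.2, 75]
    - [-5.2, 42, 0, 0, 0, -5.2, 75]
    - [-5.2, 42, 0, 0, 0, -5.2, 75]
    - [-5.2, 42, 0, 0, 0, -5.2, 75]
    - [-5.2, 42, 0, 0, 0, -5.2, 75]
    - [-5.2, 42, 0, 0, 0, -5.2, 75]
    - [-5.2, 42, 0, 0, 0, -5.2, 75]

```text
time_s: 25.05
position: [0.4731, 0.0467, 0.3186]
ee_rot: [2.806, 1.412, 0.0]
contact_force: [1.1, -0.6, -0.4]
width: 0.0749
grip_force: 0.0
```

Call:
servo_tool:
  increments:
    - [-5.2, 42, -20, 0, 0, -5.2, 75]
    - [-5.2, 42, -20, 0, 0, -5.2, 75]
    - [-5.2, 42, -20, 0, 0, -5.2, 75]
    - [0, 0, -10, 0, 0, 0, 75]
    - [0, 0, 0, 0, 0, 0, 75]
    - [0, 0, 0, 0, 0, 0, 75]

```text
time_s: 25.8
position: [0.4583, 0.1705, 0.2492]
ee_rot: [2.971, 1.021, 0.001]
contact_force: [0.1, -0.4, -0.1]
width: 0.0752
grip_force: 0.0
```

Run:
```python
from h import *
im,k=snap("wrist","l"); nets("wrist",["pancake","tray","seat_pancake"])
```

```text
25.85 [458.3 170.6 249.3] [2.971e+00 1.021e+00 2.000e-03]
wrist pancake [([455.6, 171.6, 24.3], 0.79), ([533.3, 231.1, 2.2], 0.62)]
wrist tray [([535.3, 230.3, 2.1], 0.56)]
wrist seat_pancake []
```

View pics/l.png

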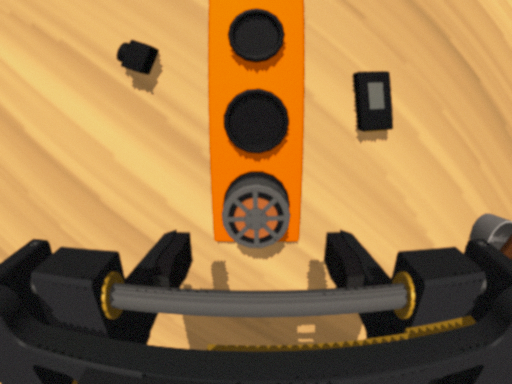

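Run:
```python
from h import *
k=np.load('pics/l.npy',allow_pickle=True).item()
print((world([[256,216],[256,121],[256,36]],[.0405,.014,.014],k)*1000).round(1))
```

```text
[[459.7 173.6  40.5]
 [508.8 211.7  14. ]
 [558.  249.8  14. ]]
```

Call:
servo_tool:
  increments:
    - [0.2, 2.2, -25, 0, 0, 0, 75]
    - [0, 0, -30, 0, 0, 0, 75]
    - [0, 0, -9, 0, 0, 0, 75]
    - [0, 0, -0.5, 0, 0, 0, 75]
    - [0, 0, 0, 0, 0, 0, 35]
    - [0, 0, 0, 0, 0, 0, 35]
    - [0, 0, 0, 0, 0, 0, 35]
    - [0, 0, 0, 0, 0, 0, 35]
    - [0, 0, 0, 0, 0, 0, 35]

```text
time_s: 27.12
position: [0.4582, 0.1736, 0.1846]
ee_rot: [2.97, 1.023, 0.001]
contact_force: [-0.7, -0.5, 4.9]
width: 0.0471
grip_force: 30.0
```

Call:
servo_tool:
  increments:
    - [0, 0, 20, 0, 0, 0, 35]
    - [0, 0, 50, 0, 0, 0, 35]
    - [0, 0, 50, 0, 0, 0, 35]
    - [5.2, -48.5, 15, 0, 0, 5.2, 35]
    - [5.2, -48.5, 0, 0, 0, 5.2, 35]
    - [5.2, -48.5, 0, 0, 0, 5.2, 35]
    - [5.2, -48.5, 0, 0, 0, 5.2, 35]
    - [5.2, -48.5, 0, 0, 0, 5.2, 35]
    - [5.2, -48.5, 0, 0, 0, 5.2, 35]
    - [5.2, -48.5, 0, 0, 0, 5.2, 35]
    - [5.2, -48.5, 0, 0, 0, 5.2, 35]
    - [5.2, -48.5, 0, 0, 0, 5.2, 35]

```text
time_s: 28.62
position: [0.5048, -0.2645, 0.3189]
ee_rot: [-2.317, -2.121, -0.0]
contact_force: [0.7, -0.2, -0.3]
width: 0.047
grip_force: 30.0
```

Call:
servo_tool:
  increments:
    - [5.2, -48.5, -10, 0, 0, 5.2, 35]
    - [0, 0, -20, 0, 0, 0, 35]
    - [0, 0, 0, 0, 0, 0, 35]
    - [0, 0, 0, 0, 0, 0, 35]

```text
time_s: 29.12
position: [0.5102, -0.311, 0.2898]
ee_rot: [2.221, 2.221, 0.0]
contact_force: [-0.6, 0.2, -0.1]
width: 0.047
grip_force: 30.0
```

Run:
```python
from h import *
im,k=snap("wrist","m"); nets("wrist",["pancake","organizer"])
```

```text
29.175 [ 510.3 -311.   290.1] [2.22  2.221 0.   ]
wrist pancake [([511.0, -316.0, 131.3], 0.8)]
wrist organizer [([507.3, -217.9, 2.4], 0.88)]
```

View pics/m.png

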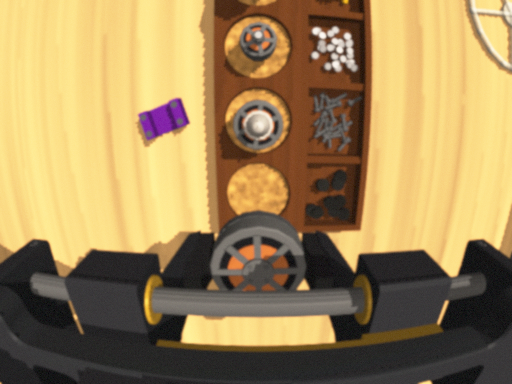

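Run:
```python
from h import *
k=np.load('pics/m.npy',allow_pickle=True).item()
print((world([[258,192],[258,120],[258,255],[258,46],[214,231],[361,228]],[.018,.018,.290-.1455,.018,.022,.022],k)*1000).round(1))
```

```text
[[ 510.9 -310.8   18. ]
 [ 511.  -247.6   18. ]
 [ 510.8 -303.2  144.5]
 [ 511.1 -184.5   18. ]
 [ 470.3 -347.    22. ]
 [ 608.5 -345.5   22. ]]
```

Call:
servo_tool:
  increments:
    - [0.3, -0.2, -40, 0, 0, 0, 35]
    - [0, 0, -40, 0, 0, 0, 35]
    - [0, 0, -10, 0, 0, 0, 35]
    - [0, 0, -4, 0, 0, 0, 35]
    - [0, 0, -2.5, 0, 0, 0, 35]
    - [0, 0, 0, 0, 0, 0, 35]

```text
time_s: 30.02
position: [0.5106, -0.3117, 0.1936]
ee_rot: [2.22, 2.22, 0.0]
contact_force: [-0.3, -0.3, -1.1]
width: 0.0469
grip_force: 30.0
```

Call:
servo_tool:
  increments:
    - [0, 0, -1.5, 0, 0, 0, 35]
    - [0, 0, -1, 0, 0, 0, 35]
    - [0, 0, -0.7, 0, 0, 0, 35]
    - [0, 0, -0.4, 0, 0, 0, 35]
    - [0, 0, 0, 0, 0, 0, 35]

```text
time_s: 30.65
position: [0.5105, -0.3117, 0.1906]
ee_rot: [2.221, 2.221, -0.0]
contact_force: [-4.8, 3.0, 12.1]
width: 0.0476
grip_force: 30.0
```

Seated; release, withdraw and look.

Call:
servo_tool:
  increments:
    - [0, 0, 0, 0, 0, 0, 60]
    - [0, 0, 0, 0, 0, 0, 60]
    - [0, 0, 0, 0, 0, 0, 60]
    - [0, 0, 30, 0, 0, 0, 60]
    - [0, 0, 50, 0, 0, 0, 70]
    - [0, -30, 60, 0, 0, 0, 70]
    - [0, -30, 30, 0, 0, 0, 70]
    - [0, -30, 0, 0, 0, 0, 70]
    - [0, 0, 0, 0, 0, 0, 70]
    - [0, 0, 0, 0, 0, 0, 70]

```text
time_s: 31.9
position: [0.5105, -0.3989, 0.3543]
ee_rot: [-2.22, -2.221, -0.0]
contact_force: [-0.5, 0.2, -0.2]
width: 0.0698
grip_force: 0.0
```

Run:
```python
from h import *
w,_=snap("wrist","n"); s,k=snap("side","o"); nets("side",["tall","slim","spinner","pancake"])
c=cv2.resize(s[85:210,200:340],None,fx=2.8,fy=3.0)
h=max(w.shape[0],c.shape[0]); m=np.zeros((384,512+c.shape[1],3),np.uint8)
w2=cv2.resize(w,(400,300)); m=np.zeros((400,400+c.shape[1],3),np.uint8); m[:300,:400]=w2; m[:c.shape[0],400:]=c
cv2.imwrite('pics/p.png',cv2.cvtColor(m,4))
```

```text
31.95 [ 510.6 -398.7  354.5] [-2.22  -2.221 -0.   ]
32.0 [ 510.6 -398.7  354.7] [-2.22  -2.222 -0.   ]
side tall [([511.2, -121.6, 40.9], 0.78)]
side slim [([509.3, -184.6, 31.2], 0.52)]
side spinner [([510.8, -245.4, 33.8], 0.74)]
side pancake [([508.2, -313.4, 29.9], 0.68), ([507.3, -183.8, 31.8], 0.46)]
```

View pics/p.png

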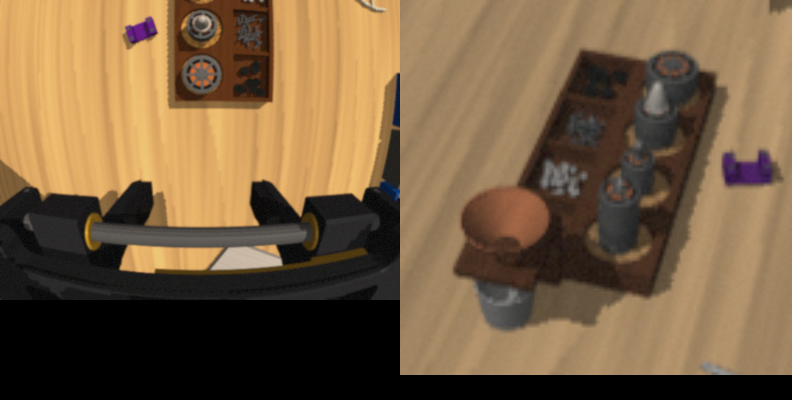

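All four stand upright in their recesses, in the order tall, slim, spinner, pancake from the funnel.

```bash
python3 -c "
from workcell import manip
print(manip.close_job())"
```

```text
the job is handed in; nothing more can be done
None
```

The job is handed in after about 32 s of robot time: from the funnel, the tall, slim, spinner and pancake motors each stand upright in their own recess, matching the tray order from the handle.

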